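# Clamp the marble block in the drilling fixture

## Robot

A 6-joint arm with a two-finger parallel gripper is mounted at the origin on the work surface. World frame = base frame: x ahead of the robot, y to its left, z up, the work surface at z = 0. Lengths are in m, angles in rad, forces in N, time in s.
With the tool pointing down it reaches from about 0.325 to 0.775 m from the base axis. Payload 5.5 kg.
Tool frame: the origin (TCP) lies at the very end of the fingers, on their centre line; the grasp point (between the pads) lies 19 mm behind it (ctrl.grip_point_offset is the distance from the TCP to the grasp point, in m); z points along the fingers, y is the line along which they close (so a half turn about z gives the same grasp; the last joint's range is limited). The gripper opens to 85 mm and grips with 20 to 120 N. Pads are 22 mm wide; open, the fingers measure 114 mm over their backs; the gripper's body (76 mm by 85 mm) begins 54 mm behind the grasp point. The pads swing forward as they close: fully open they stand 13 mm farther back than shut.
Start: joints at [1.128, 0.091, 1.231, -0, 1.82, -0.057], TCP at [0.226, 0.556, 0.211] pointing down, gripper open.
Joint ranges: [-2.87, 2.87], [-0.86, 2.18], [0.17, 2.46], [-1.51, 4.65], [0.06, 2.69], [-2.65, 2.65]. Speed limits (rad/s): [2.57, 2.57, 3.01, 3.14, 3.14, 3.14].

## Interface

Orientations are given as a rotation vector (axis times angle).
In Python, from bench import ctrl gives the robot as it stands.
- The arm moves only by the shell command python3 -m jog 'ROWS' [OPENING] [FORCE]. ROWS is JSON, a list of rows, each a list of 4 numbers: the shift along the tool's x, y, z in mm, then the turn about the tool's z in rad. In form: [[tx, ty, tz, roll], ...]. A call has 1 to 10 rows; each row is the pose to reach, as a shift and turn from the pose commanded when the call began, along the tool's axes at that moment; what a row does not reach only later rows make up. A row lasts 1/8 s, in which the tool goes at most 62.5 mm and 10.7 degrees, less where a joint would pass 70% of its speed; a pose out of reach is approached as far as the arm can. A call with a gripper value outside its range is refused whole. OPENING is the finger opening in mm, from 0 to 85.4, set as the call begins (- or left out, the last holds). The fingers move at their own pace and stop on an object; FORCE is the grip in N (left out, the last holds). Time passes only in rows, so rows that repeat a pose let the fingers close. It gives the time, the measured TCP pose, the force, the opening and the grip force at its end, in the units of the state.
- ctrl.read_state(): the state, without advancing time (a new reading comes with each control period).
- ctrl.get_image(name): name is "scene" or "top" or "wrist"; returns a dict with "color" (480x640x3 uint8, red, green, blue), "fx", "fy", "cx", "cy" (pixels), "k1" (the pictures are not rectified: a ray, as slopes to the right and down, at radius r is drawn at 1 + k1 r^2 times it, then the intrinsics apply), "R" (3x3) and "t" (3): a world point X has camera coordinates R X + t. Camera axes: x right, y down, z forward; pixel columns grow to the right and rows downward; lengths in m; the calibration is good to about 2 mm. A picture is of the moment at which its call begins. There is no depth.
- ctrl.hand_in(): hands the job in; it is judged then, once.
The state is a dict: "time": time; "qpos": joint angles; "joint_vel": joint speeds; "tau": joint torques, N m; "eef_pos": TCP position; "ee_rot": TCP orientation; "contact_force": force on the tool from outside, world axes, zero at the start; "ft_torque": the same for the moment, N m; "gripper_width": finger opening in m; "grip_force": force on a finger pad.
Only numpy, scipy, OpenCV 4.12 (cv2) and the standard library are available. Lean on these libraries where they do the work, as an engineer would, in place of code of your own. Each camera call takes 0.05 s, during which the arm holds its last target. There are 200 camera calls.

## Task

Clamp the marble block for drilling: with the fingers, push the open steel clamp strap round on its stud until it lies right across the block against its stop, and only then push the cam lever on top of the stud fully down so that the rubber presser bears on the stone. Only push: nothing is to be gripped or lifted, the block must stay where it lies, and the loose pieces around the fixture are to be left alone.

Things in the scene. Friction and masses are not known exactly. Their poses are not given: they have to be found in the camera images.
- fixture: Dark steel base plate on the bench, 150 (x) x 190 (y) x 12 mm high, fixed to the bench. Origin on the bench top; the plate's centre is at y = -5 mm. A steel stud, 30 mm across, stands on it at x = 0, y = +50 mm and carries the strap. A square strap stop 14 x 16 mm, 58 mm high above the bench, stands at x = 20, y = 18 mm; two locating pins, 12 mm across and 26 mm high above the bench, at x = 57, y = -50 and -10 mm, beside the stone.
- strap (a joint): Angle of the clamp strap about the vertical stud axis, rad. 0 = strap lies across the stone, pointing to the fixture's -y, against its stop (it cannot go further); grows as it swings open towards the fixture's -x (at 1.57 it points to -x); limit 1.7. Starts open, at 0.85 to 1.4. Stiff: needs about 2 N at its free end and stays where it is left.
- lever (a joint): Angle of the cam lever about its level pivot on top of the strap, rad. 0 = upright; grows as it leans away from the strap's free end; 1.5 = fully down, nearly level, pointing from the stud away from the free end (hard limit). Starts at 0.1 to 0.4. Stiff: needs about 5 to 7 N square to it near its end and stays where it is left. As it goes down it drives the presser 2.6 mm down out of the strap.
- strap_pivot (a point): Point on the stud axis at mid-thickness of the strap, 53 mm above the bench. Does not move; axes parallel to the fixture's.
- strap_end (a point): Point on the strap's top face, on its centre line, 125 mm from the stud axis (the free end is at 140 mm). The strap is a steel bar 26 mm wide and 18 mm thick, its underside 44 mm and its top 62 mm above the bench; its tail reaches 25 mm beyond the stud axis. Its -y axis points along the strap from the stud to the free end.
- lever_pivot (a point): Pivot of the cam lever: on the stud axis, 76 mm above the bench, between two cheeks on the strap that rise to 89 mm and reach 13 mm along the strap either side of the stud axis. Turns with the strap; its axes are the strap's (-y towards the free end).
- lever_end (a point): Point on the centre line of the cam lever, 90 mm from its pivot (the tip is at 100 mm). The outer 55 mm of the lever is a black handle 22 mm wide and 12 mm thick (6 mm either side of the centre line in the plane of its motion). Its z axis points along the lever to the tip.
- presser: Rubber foot 20 mm across under the strap, 80 mm from the stud axis; origin at the centre of its underside, 42 mm above the bench while the lever is up, so 2 mm above the stone's top; with the lever fully down it presses on the stone.
- stone: Loose veined marble block 90 (fixture x) x 60 (fixture y) x 28 mm on the base plate, its centre at fixture x = 0, y = -30 mm, its top 40 mm above the bench. Origin at the centre of its underside.
- core: Bystander: standing drilled stone core, 34 mm across, 75 mm high, behind the fixture (its +x side). Origin at its underside.
- coredrill: Bystander: standing steel core bit, 32 mm across with a thin shank, 80 mm high in all, behind the fixture (its +x side). Origin at its underside.
- offcut: Bystander: flat stone offcut 60 x 50 x 22 mm lying on the bench on the -y side of the fixture. Origin at its underside.
Things that resemble listed ones, but are neither listed nor needed, are in the scene too. Several things have the shape of the fixture; the one meant has the colours described above. Leave any blue look-alike of the stone alone.

How it is judged:
On the way, in this order (a step that is already met when the one before it is completed fails the run):
1. the strap lies across the stone at its stop (within 0.09 rad) with the lever still up (value of joint strap below 0.09 rad and value of joint lever below 0.9 rad), for 0.2 s.
2. the cam lever is fully down (above 1.38 rad) and the presser bears on the stone with the strap across it (value of joint lever above 1.38 rad and value of joint strap below 0.09 rad and contact force between presser and stone above 1 N), for 0.2 s.
At the end, for the whole second after the job is handed in: The strap lies across the stone within 0.09 rad of its stop, the lever is down past 1.38 rad (1.5 is the limit), the presser bears on the stone with more than 1 N, the stone is within 8 mm of where it was and each loose piece within 15 mm (all of step 2 and distance of stone from where it was at the start of the episode below 0.008 m and distance of each of core, coredrill, offcut from where it was at the start of the episode below 0.015 m); the robot touches nothing.
It fails at once if the lever is pushed down while the strap is not across the stone (value of joint lever above 0.9 rad and value of joint strap above 0.15 rad).
It fails at once if the stone is lifted or shoved from its place (8 mm) (distance of stone from where it was at the start of the episode above 0.008 m).
It fails at once if a loose piece beside the fixture is lifted, carried or knocked (15 mm) (distance of any of core, coredrill, offcut from where it was at the start of the episode above 0.015 m).
It also fails if it takes over 58 s, if anything falls off the work surface, if the arm or the gripper's body presses on something with over 40 N, if the wrist force passes 120 N, or if a joint passes its speed limit or range.

## Working session

There is one attempt and no reset: what is moved stays moved. The work goes in short steps, Python scripts to look and compute and a shell command to move; the robot and the scene stay as the last step left them, time stands still between calls to the robot, and variables do not carry over. Pictures are saved under pics/ and viewed, at most 10 in all, crops included, and the job is handed in when it is done.

```bash
mkdir -p pics; cat > h.py <<'E'
import numpy as np, cv2, json
from bench import ctrl
def grab(n, name):
    im=ctrl.get_image(n); cv2.imwrite(f'pics/{name}.png', im['color'][:,:,::-1])
    np.savez(f'pics/{name}.npz', **im); return im
def load(name): return dict(np.load(f'pics/{name}.npz'))
def proj(im,X):
    c=np.atleast_2d(X)@im['R'].T+im['t']; s=c[:,:2]/c[:,2:]
    s=s*(1+im['k1']*(s**2).sum(1,keepdims=True))
    return s*[im['fx'],im['fy']]+[im['cx'],im['cy']]
def ray(im,uv,z):
    d=(np.array(uv,float)-[im['cx'],im['cy']])/[im['fx'],im['fy']]; s=d.copy()
    for _ in range(20): s=d/(1+im['k1']*(s@s))
    v=im['R'].T@np.array([s[0],s[1],1]); o=-im['R'].T@im['t']
    return o+v*(z-o[2])/v[2]
E
python3 -c "
from h import *
a=grab('top','top0');grab('scene','scene0')
print(ctrl.read_state())
print(-a['R'].T@a['t'])"
```

```text
{'time': 0.1, 'qpos': array([ 1.12829786e+00,  9.17994978e-02,  1.23178201e+00,  1.51469693e-05,
        1.81981528e+00, -5.67312734e-02]), 'joint_vel': array([ 0.00118988,  0.0001023 , -0.00269167, -0.00010011, -0.0021512 ,
        0.00029593]), 'tau': array([ 2.93593708e-03, -4.60218215e+01, -4.19217610e+01, -1.26440573e-04,
        1.06085601e-02, -7.85458201e-05]), 'eef_pos': array([0.2256486 , 0.55563111, 0.2101451 ]), 'ee_rot': array([-6.02117171e-01, -3.08288215e+00,  2.74000772e-03]), 'contact_force': array([-0.07794966,  0.40489526, -0.96098814]), 'ft_torque': array([-0.02670196,  0.00332208,  0.02589113]), 'grip_force': 0.0, 'gripper_width': 0.08494730503487737}
[ 0.51181409 -0.00270347  0.90203823]
```

View pics/top0.png

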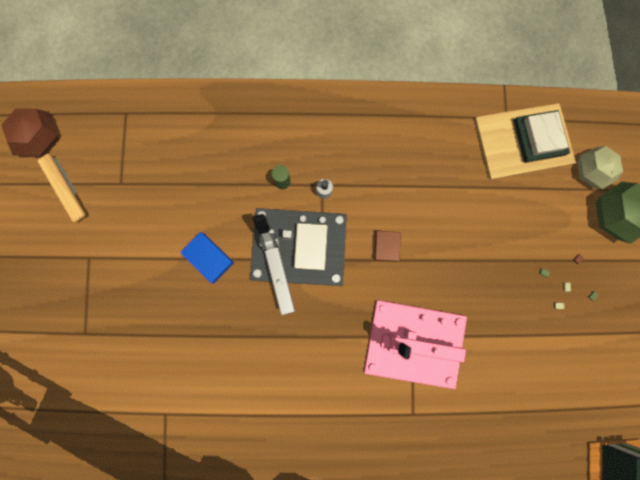

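View pics/scene0.png

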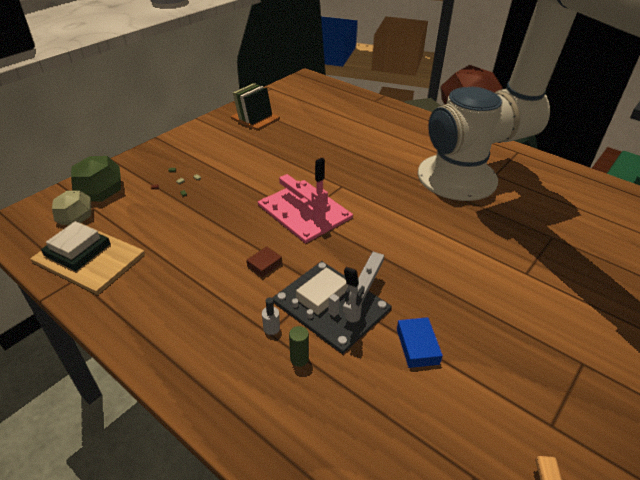

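Top view: there are two candidates with the fixture's shape, the dark steel one at about (299,247) and the pink one at about (416,345). The dark one fits the described colours, and it has the marble block at (311,246). Its strap runs from the stud at (266,237) to the free end at (288,312). The core is at (281,177), the core bit at (324,188) and the offcut at (388,246). The blue block at (207,258) is a look-alike and stays untouched. I'll confirm in an enlarged crop.

```bash
python3 -c "
from h import *
im=cv2.imread('pics/top0.png')[160:325,170:410]
cv2.imwrite('pics/crop0.png',cv2.resize(im,None,fx=3.3,fy=3.3,interpolation=cv2.INTER_CUBIC))
"
```

```text
(no output)
```

View pics/crop0.png

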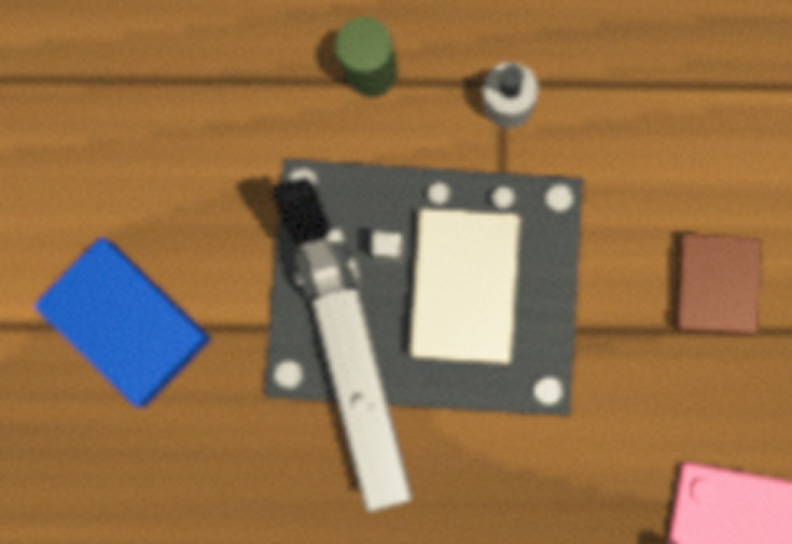

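The crop confirms it. The dark plate has corners at crop (283,160), (582,180), (570,414) and (264,396), and the marble is cream at (465,285). The strap's free end is at (388,503) and the black handle at about (300,210). Next I'll work out the poses.

```bash
cat > fit.py <<'E'
from h import *
im=load('top0'); S=lambda u,v:(u/3.3+170-.35,v/3.3+160-.35)
C=np.array([ray(im,S(*p),.012)[:2] for p in [(283,160),(582,180),(570,414),(264,396)]])
M=np.array([[75,90],[75,-100],[-75,-100],[-75,90]])/1000.
A=M-M.mean(0);B=C-C.mean(0)
th=np.arctan2((A[:,0]*B[:,1]-A[:,1]*B[:,0]).sum(),(A*B).sum())
Rf=np.array([[np.cos(th),-np.sin(th)],[np.sin(th),np.cos(th)]])
o=C.mean(0)-Rf@M.mean(0)
print('origin',o,'yaw',th,'res mm',(C-(M@Rf.T+o))*1e3)
F=lambda x,y:Rf@np.array([x,y])/1000+o
print('stud',F(0,50))
e=ray(im,S(388,503),.062)[:2]; d=Rf.T@(e-F(0,50)); print('end',e,np.hypot(*d),'strap',np.arctan2(-d[0],-d[1]))
for n,p,z in [('core',(365,45),.075),('drillshank',(512,78),.08),('offcut',(720,283),.022),('handle tip',(293,185),.17),('stone',(465,285),.04)]:
    w=ray(im,S(*p),z)[:2]; print(n,w,(Rf.T@(w-o))*1e3)
np.savez('fix.npz',o=o,th=th)
s=ctrl.read_state()
from scipy.spatial.transform import Rotation as Ro
print(Ro.from_rotvec(s['ee_rot']).as_matrix())
E
python3 fit.py
```

```text
origin [0.58385826 0.03034917] yaw -0.05657917676519118 res mm [[-1.15904326 -0.74480508]
 [-1.73067653  1.01640371]
 [ 1.71775778  0.25983989]
 [ 1.17196201 -0.53143851]]
stud [0.58668571 0.08026916]
end [0.4537678  0.04396924] 0.1377855394583812 strap 1.2476179255899338
core [0.72106553 0.06016904] [135.30143557  37.53108615]
drillshank [ 0.70079732 -0.02647418] [119.96523916 -50.11964355]
offcut [ 0.58595713 -0.15751231] [  12.71888799 -187.44218644]
handle tip [0.62287224 0.08884156] [35.64386505 60.60499209]
stone [5.82386017e-01 3.13231570e-04] [  0.22861821 -30.07113256]
[[-9.26511389e-01  3.76265902e-01 -7.85795913e-04]
 [ 3.76266705e-01  9.26509973e-01 -1.62408730e-03]
 [ 1.16959074e-04 -1.80040422e-03 -9.99998372e-01]]
```

```bash
cat > go.py <<'E'
import sys
from h import *
from scipy.spatial.transform import Rotation as Ro
f=np.load('fix.npz'); o,th=f['o'],f['th']; c,s_=np.cos(th),np.sin(th); Rf=np.array([[c,-s_],[s_,c]])
s=ctrl.read_state(); R=Ro.from_rotvec(s['ee_rot']).as_matrix(); p=s['eef_pos']
print('t',s['time'],'fix pos',(Rf.T@(p[:2]-o)*1e3).round(1),'z',round(p[2]*1e3,1),'F(fix)',(Rf.T@s['contact_force'][:2]).round(1),s['contact_force'][2].round(1))
r=((th+np.pi-np.arctan2(R[1,0],R[0,0])+np.pi)%(2*np.pi))-np.pi; print('roll to align',-r)
for a in sys.argv[1:]:
    x,y,z=map(float,a.split(',')); w=np.r_[Rf@[x,y]/1e3+o,z/1e3]
    print(a,(R.T@(w-p)*1e3).round(1))
E
python3 go.py -- 2>/dev/null; python3 go.py " -119,58,150" " -119,58,52"
```

```text
t 0.1 fix pos [-387.3  504.2] z 210.1 F(fix) [-0.1  0.4] -1.0
roll to align -0.3291843982355025
t 0.1 fix pos [-387.3  504.2] z 210.1 F(fix) [-0.1  0.4] -1.0
roll to align -0.3291843982355025
 -119,58,150 [-398.2 -335.4   60.7]
 -119,58,52 [-398.2 -335.2  158.7]
```

```bash
python3 -m jog '[[-44,-37,0,-0.05],[-88,-74,0,-0.1],[-133,-112,0,-0.15],[-177,-149,0,-0.2],[-221,-186,0,-0.25],[-265,-224,0,-0.3],[-310,-261,20,-0.329],[-354,-298,40,-0.329],[-398,-335,60,-0.329],[-398,-335,60,-0.329]]' 0 60; python3 go.py " -119,58,52"; python3 -c "
from h import *
grab('wrist','w1');grab('scene','s1')
a=load('s1')['color'][220:370,250:460];b=load('w1')['color']
a=cv2.resize(a,(560,400));b=cv2.resize(b,(240,180))
c=np.zeros((400,800,3),np.uint8);c[:,:560]=a;c[:180,560:]=b;cv2.imwrite('pics/c1.png',c[:,:,::-1])"
```

```text
time: 1.35
eef_pos: [0.4683, 0.0922, 0.1483]
ee_rot: [-0.099, -3.135, 0.003]
contact_force: [-0.2, 0.1, 1.1]
gripper_width: -0.0003
grip_force: 0.0
t 1.35 fix pos [-118.9   55.3] z 148.3 F(fix) [-0.2  0.1] 1.1
roll to align -0.0062904553945855035
 -119,58,52 [-0.3  2.9 96.3]
```

View pics/c1.png

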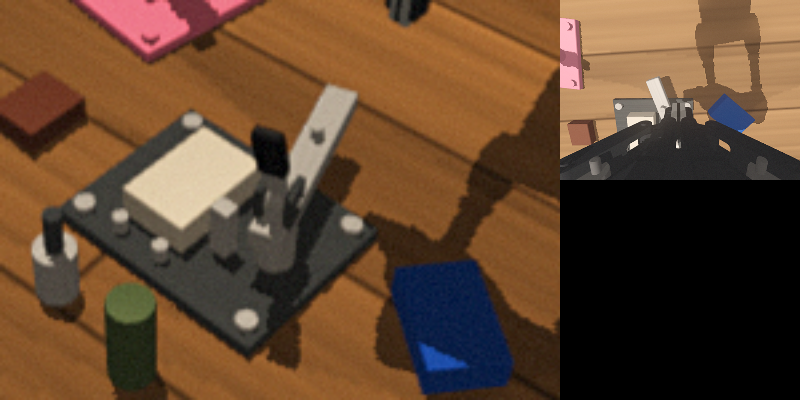

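The scene view shows the fixture clear, with the strap open towards the robot and the lever (black handle at crop (268,150)) upright. I'll descend beside the strap and start pushing.

```bash
python3 -m jog '[[0,2,35,-0.006],[0,2,70,-0.006],[0,2,96,-0.006],[0,2,96,-0.006],[-5,-8,96,-0.006],[-9,-17,96,-0.006],[-11,-25,96,-0.006],[-14,-35,96,-0.006],[-18,-45,96,-0.006],[-22,-56,96,-0.006]]'; python3 go.py " -76,-28,52"
```

```text
time: 2.7
eef_pos: [0.4875, 0.0378, 0.0552]
ee_rot: [-0.08, -3.141, 0.0]
contact_force: [-0.2, 0.1, 0.4]
gripper_width: -0.0001
grip_force: 0.0
t 2.7 fix pos [-96.6   1.9] z 55.2 F(fix) [-0.2  0.1] 0.4
roll to align 0.0055612985582595975
 -76,-28,52 [-20.5 -30.1   3.2]
```

```bash
python3 -c "
from h import *
grab('top','t2');grab('scene','s2')
a=load('s2')['color'][200:370,250:450];b=load('t2')['color'][180:330,210:410]
c=np.hstack([cv2.resize(a,(400,340)),cv2.resize(b,(400,340))]);cv2.imwrite('pics/c2.png',c[:,:,::-1])"
```

```text
(no output)
```

View pics/c2.png

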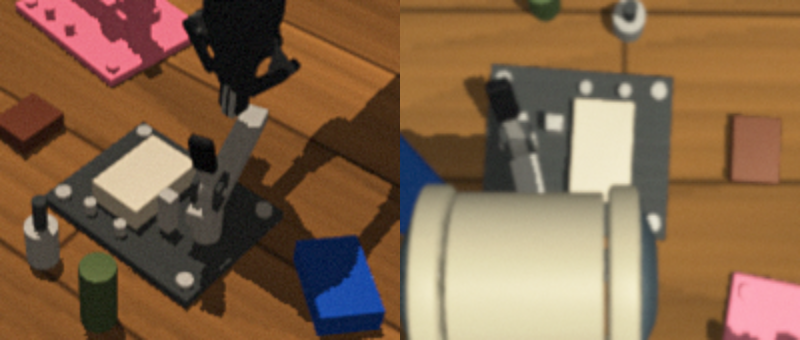

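```bash
python3 -c "
from h import *
im=load('s2'); s=ctrl.read_state(); print(s['eef_pos'],s['contact_force'])
for X in [s['eef_pos'],s['eef_pos']+[0,0,.02],[.4538,.044,.062]]: print(((proj(im,X)[0]-[250,200])*2).round(1))"; python3 go.py
```

```text
[0.48753804 0.03736654 0.05512071] [0.25989219 0.88811082 0.12165001]
[231.8 126.1]
[233.3 111.7]
[256.6 106.8]
t 2.8 fix pos [-96.6   1.6] z 55.1 F(fix) [0.2 0.9] 0.1
roll to align 0.004247267369005048
```

The strap has not moved: its end is still at crop (255,110). The tool is on the stone side, so it must have passed over the strap before the descent had finished. I'll go back up and over, then descend again and check.

```bash
python3 -m jog '[[0,0,-25,0],[0,0,-50,0],[0,0,-50,0],[11,28,-50,0],[22,57,-50,0],[22,57,-50,0],[22,57,-50,0]]'; python3 -m jog '[[0,0,15,0],[0,0,30,0],[0,0,45,0],[0,0,52,0],[0,0,52,0],[0,0,52,0]]'; python3 go.py " -108,30,53"
```

```text
time: 3.68
eef_pos: [0.4679, 0.0963, 0.1043]
ee_rot: [-0.079, -3.14, 0.001]
contact_force: [0.2, -0.0, 0.3]
gripper_width: 0.0003
grip_force: 0.0
time: 4.42
eef_pos: [0.4686, 0.0967, 0.0538]
ee_rot: [0.08, 3.14, 0.0]
contact_force: [0.0, 0.1, 0.2]
gripper_width: -0.0003
grip_force: 0.0
t 4.425 fix pos [-118.9   59.7] z 53.8 F(fix) [0.  0.1] 0.2
roll to align 0.005781464359319699
 -108,30,53 [-10.7 -29.8   0.8]
```

```bash
python3 -m jog '[[-2,-6,1,0],[-4,-12,2,0],[-6,-18,2,0],[-8,-24,2,0],[-10,-30,2,0],[-11,-36,2,0]]'; python3 go.py " -97,-1,53" " -76,-28,53"
```

```text
time: 5.18
eef_pos: [0.4774, 0.0597, 0.0512]
ee_rot: [-0.08, -3.141, 0.0]
contact_force: [0.3, 0.2, 0.6]
gripper_width: -0.0004
grip_force: 0.0
t 5.175 fix pos [-107.9   23.3] z 51.2 F(fix) [0.2 0.2] 0.6
roll to align 0.005643081047807197
 -97,-1,53 [-10.8 -24.3  -1.8]
 -76,-28,53 [-31.6 -51.4  -1.8]
```

```bash
python3 -c "
from h import *
im=grab('scene','s3');s=ctrl.read_state()
f=np.load('fix.npz');th=f['th'];o=f['o'];Rf=np.array([[np.cos(th),-np.sin(th)],[np.sin(th),np.cos(th)]])
W=lambda x,y,z:np.r_[Rf@np.array([x,y])/1e3+o,z/1e3]
a=cv2.resize(im['color'][180:330,290:490],(800,600),interpolation=cv2.INTER_CUBIC)
def dot(X,col):
    q=(proj(im,X)[0]-[290,180])*4; cv2.circle(a,tuple(int(v) for v in q),4,col,-1); print(q.round())
dot(s['eef_pos'],(255,0,0));dot(s['eef_pos']+[0,0,.03],(255,0,0))
dot(W(-118.6,10.5,62),(0,255,0));dot(W(0,50,62),(0,255,0));dot(W(-45,-60,40),(255,255,0));dot(W(75,90,12),(255,255,0))
cv2.imwrite('pics/c3.png',a[:,:,::-1])"
```

```text
[349. 346.]
[355. 303.]
[345. 309.]
[256. 475.]
[145. 347.]
[211. 684.]
```

View pics/c3.png

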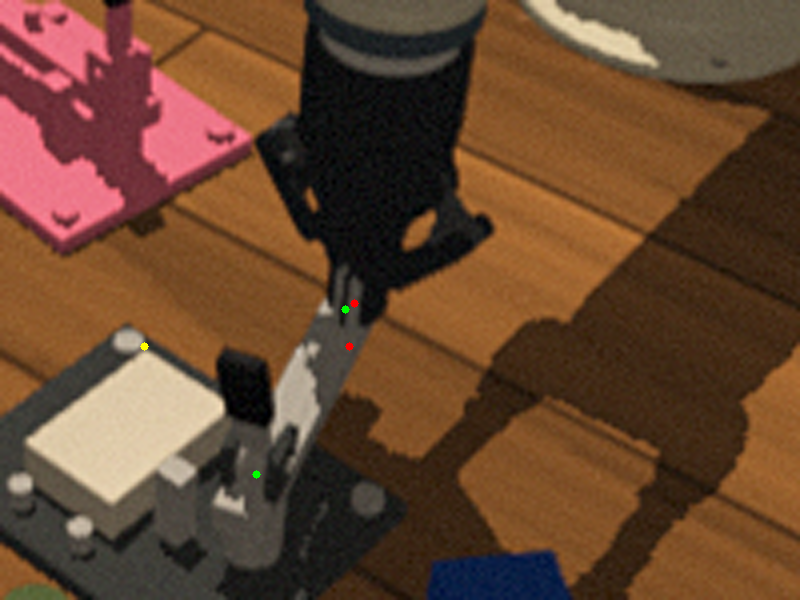

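The fingertips end at about (345,322), in front of the strap top and not beside it. So the physical tips look roughly 13–17 mm higher than the reported TCP. A gentle probe down on the strap will show by how much.

```bash
for i in 1 2 3; do python3 -m jog '[[0,0,1,0],[0,0,2,0],[0,0,2,0]]' | egrep 'eef|contact'; done
```

```text
eef_pos: [0.4772, 0.0603, 0.049]
contact_force: [-0.7, 0.2, 1.0]
eef_pos: [0.4773, 0.0602, 0.047]
contact_force: [-0.4, 0.5, -0.7]
eef_pos: [0.4773, 0.0601, 0.045]
contact_force: [0.1, 0.0, 0.8]
```

```bash
python3 -c "
from h import *
w=grab('wrist','w4')['color'];sc=grab('scene','s4')['color']
im=load('w4')
s=ctrl.read_state()
f=np.load('fix.npz');th=f['th'];o=f['o'];Rf=np.array([[np.cos(th),-np.sin(th)],[np.sin(th),np.cos(th)]])
W=lambda x,y,z:np.r_[Rf@np.array([x,y])/1e3+o,z/1e3]
for n,X in [('tcp',s['eef_pos']),('end',W(-118.6,10.5,62)),('stud',W(0,50,62)),('stone',W(-45,-60,40)),('corner',W(-75,90,12))]: print(n,proj(im,X)[0].round())
a=cv2.resize(sc[225:300,330:420],(400,333),interpolation=cv2.INTER_CUBIC)
c=np.zeros((480,800,3),np.uint8);c[:360,:480]=cv2.resize(w,(480,360));c[:267,480:]=cv2.resize(a,(320,267));cv2.imwrite('pics/c4.png',c[:,:,::-1])"
```

```text
tcp [317. 276.]
end [286. 268.]
stud [367. 485.]
stone [161. 381.]
corner [428. 308.]
```

View pics/c4.png

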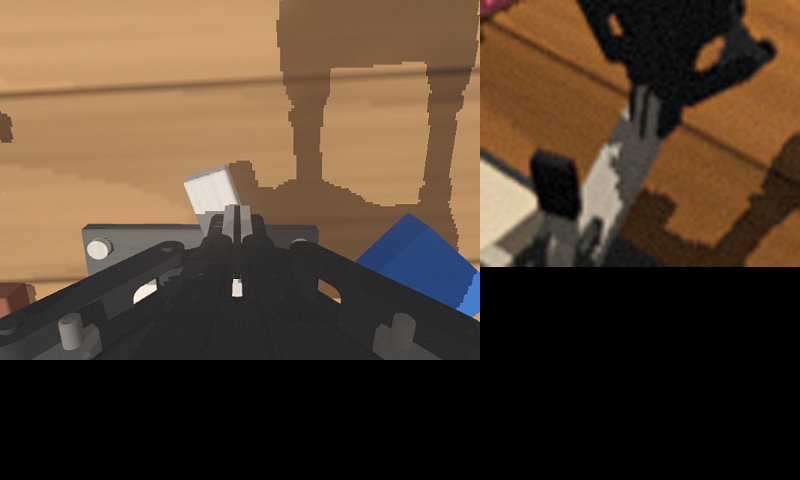

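The wrist view shows the fingertip at (237,207), right where the TCP projects, and just to the +y side of the strap, whose end runs from (185,180) to (230,165). I'll measure the strap end from there.

```bash
cat > m.py <<'E'
from h import *
im=load('w4')
f=np.load('fix.npz');th=f['th'];o=f['o'];Rf=np.array([[np.cos(th),-np.sin(th)],[np.sin(th),np.cos(th)]])
g=lambda u,v,z:(Rf.T@(ray(im,(u/.75,v/.75),z)[:2]-o)*1e3).round(1)
for p in [(185,180),(229,166),(241,200),(203,213)]: print(p,g(*p,62))
for p in [(225,207),(250,207)]: print('finger',g(*p,46))
print('bolt/corner',g(82,225,12),g(318,227,12))
print('cam fix',Rf.T@((-im['R'].T@im['t'])[:2]-o)*1e3,(-im['R'].T@im['t'])[2])
E
python3 m.py; python3 go.py
```

```text
(185, 180) [-18180.4  12213.1]
(229, 166) [-14707.8   1766.5]
(241, 200) [-23142.9  -1125.5]
(203, 213) [-26586.3   8164.7]
finger [-18556.1   2049.9]
finger [-18529.5  -2467.9]
bolt/corner [-5862.1  7334.8] [-5898.5 -3869. ]
cam fix [-173.25006407   22.86038072] 0.20745556259634138
t 6.45 fix pos [-108.    23.7] z 45.2 F(fix) [ 0.2 -0.4] -0.1
roll to align 0.005768870413711991
```

```bash
sed -i 's/ray(im,(u\/.75,v\/.75),z)/ray(im,(u\/.75,v\/.75),z\/1e3)/' m.py; python3 m.py
```

```text
(185, 180) [-130.9   -5.8]
(229, 166) [-139.    18.8]
(241, 200) [-119.2   25.6]
(203, 213) [-111.1    3.7]
finger [-108.4   15.7]
finger [-108.5   31.6]
bolt/corner [-79.  -98.3] [-78.4  87.4]
cam fix [-173.25006407   22.86038072] 0.20745556259634138
```

Both cameras suggest the physical tip sits about 17–22 mm above the reported TCP. I'll keep probing down gently until it touches the strap.

```bash
for i in 1 2 3 4; do python3 -m jog '[[0,0,1,0],[0,0,2,0],[0,0,2,0]]' | egrep 'eef|contact'; done
```

```text
eef_pos: [0.4773, 0.0601, 0.043]
contact_force: [0.5, 0.3, 0.6]
eef_pos: [0.4774, 0.0601, 0.0419]
contact_force: [-2.1, -0.2, 5.2]
eef_pos: [0.4775, 0.0602, 0.0418]
contact_force: [-8.9, -0.5, 14.2]
eef_pos: [0.4775, 0.0601, 0.0417]
contact_force: [-13.2, -0.8, 25.0]
```

Contact came at a reported z of 42 mm, against a strap top of 62 mm, so the real tips are 20 mm above the TCP. I'll back off, go round, and descend to a reported z of 30 (tip at 50).

```bash
python3 -m jog '[[0,0,-10,0],[0,0,-28,0],[0,0,-28,0],[5,16,-28,0],[11,36,-28,0],[11,36,-28,0],[11,36,-10,0],[11,36,7,0],[11,36,7,0],[11,36,7,0]]'; python3 go.py; python3 -m jog '[[-2,-6,0,0],[-4,-12,0,0],[-6,-18,0,0],[-8,-24,0,0],[-10,-30,0,0],[-11,-36,0,0],[-11,-36,0,0]]'; python3 go.py " -97,-1,30" " -76,-28,30"
```

```text
time: 9.2
eef_pos: [0.4681, 0.0964, 0.0299]
ee_rot: [-0.081, -3.14, 0.0]
contact_force: [-0.1, 0.4, -0.1]
gripper_width: 0.0001
grip_force: 0.0
t 9.2 fix pos [-119.3   59.4] z 29.9 F(fix) [-0.1  0.4] -0.1
roll to align 0.005243150959004961
time: 10.07
eef_pos: [0.4777, 0.0596, 0.0303]
ee_rot: [0.081, 3.14, -0.001]
contact_force: [0.3, 0.0, -0.0]
gripper_width: 0.0004
grip_force: 0.2
t 10.075 fix pos [-107.7   23.2] z 30.3 F(fix) [0.3 0. ] -0.0
roll to align 0.005160054821619298
 -97,-1,30 [-10.6 -24.2   0.3]
 -76,-28,30 [-31.4 -51.4   0.3]
```

```bash
python3 -m jog '[[-3,-8,0,0],[-7,-16,0,0],[-11,-24,0,0],[-16,-33,0,0],[-23,-42,0,0],[-31,-51,0,0],[-31,-51,0,0]]'; python3 go.py " -52,-45,30" " -36,-52,30"; python3 -c "
from h import *
a=grab('scene','s5')['color'][190:350,270:430];cv2.imwrite('pics/c5.png',cv2.resize(a,(480,480))[:,:,::-1])"
```

```text
time: 10.95
eef_pos: [0.5062, 0.0064, 0.0301]
ee_rot: [-0.082, -3.14, 0.002]
contact_force: [-0.1, -0.2, 0.8]
gripper_width: 0.0003
grip_force: 0.0
t 10.95 fix pos [-76.2 -28.3] z 30.1 F(fix) [-0.1 -0.2] 0.8
roll to align 0.004451986303205313
 -52,-45,30 [-24.1 -16.8   0.1]
 -36,-52,30 [-40.1 -23.8   0.1]
```

View pics/c5.png

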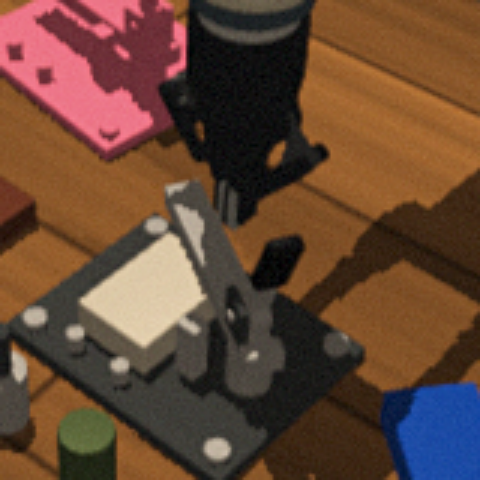

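The strap has swung to roughly 0.5 rad, with the fingers behind it at (230,205), and the lever is still up. I'll continue to the stop.

```bash
python3 -m jog '[[-8,-6,0,0],[-16,-12,0,0],[-24,-17,0,0],[-32,-21,0,0],[-40,-24,0,0],[-45,-26,0,0],[-48,-26,0,0],[-48,-26,0,0]]'; python3 go.py;  for i in 1 2 3 ; do python3 -m jog '[[-1,0,0,0],[-2,0,0,0],[-2,0,0,0]]' | egrep 'eef|contact'; done; python3 go.py
```

```text
time: 12.0
eef_pos: [0.5526, -0.0212, 0.0302]
ee_rot: [0.08, 3.14, -0.001]
contact_force: [-0.8, -0.2, -0.4]
gripper_width: 0.0001
grip_force: 0.2
t 12.0 fix pos [-28.2 -53.2] z 30.2 F(fix) [-0.8 -0.2] -0.4
roll to align 0.00554387515800725
eef_pos: [0.5543, -0.021, 0.0303]
contact_force: [-1.1, -1.2, 0.4]
eef_pos: [0.5562, -0.021, 0.0302]
contact_force: [-3.8, -1.1, -0.1]
eef_pos: [0.5562, -0.021, 0.0302]
contact_force: [-12.5, -2.2, 6.2]
t 13.125 fix pos [-24.8 -52.9] z 30.2 F(fix) [-12.4  -2.9] 6.2
roll to align 0.005787865412542281
```

The strap is against its stop: the force rose to 12 N while the tool held at x = -24.8, which matches the geometry. I'll back off, lift and roll 90° to bring the tool behind the lever.

```bash
python3 -m jog '[[12,0,0,0],[18,0,0,0],[18,0,-30,0],[18,0,-70,0],[18,0,-106,0.15],[18,0,-106,0.33],[6,15,-106,0.51],[-8,35,-106,0.69],[-24,55,-106,0.87],[-24,55,-106,1.05]]'; python3 -m jog '[[0,0,0,0.17],[0,0,0,0.35],[0,0,0,0.52],[0,0,0,0.52]]'; python3 go.py " 0,41,136" " 0,65,132" " 0,86,121"; python3 -c "
from h import *
a=grab('scene','s6')['color'][150:350,260:460];cv2.imwrite('pics/c6.png',cv2.resize(a,(500,500))[:,:,::-1])"
```

```text
time: 14.38
eef_pos: [0.5859, 0.0343, 0.1359]
ee_rot: [1.648, 2.674, 0.002]
contact_force: [0.1, -0.7, 0.4]
gripper_width: 0.0003
grip_force: 0.0
time: 14.88
eef_pos: [0.5852, 0.0329, 0.1363]
ee_rot: [2.274, 2.167, 0.002]
contact_force: [-0.4, 0.5, 0.5]
gripper_width: -0.0001
grip_force: 0.0
t 14.875 fix pos [1.2 2.6] z 136.3 F(fix) [-0.4  0.5] 0.5
roll to align -1.5624439542745625
 0,41,136 [38.4 -0.9  0.3]
 0,65,132 [62.4 -0.7  4.3]
 0,86,121 [83.4 -0.5 15.3]
```

View pics/c6.png

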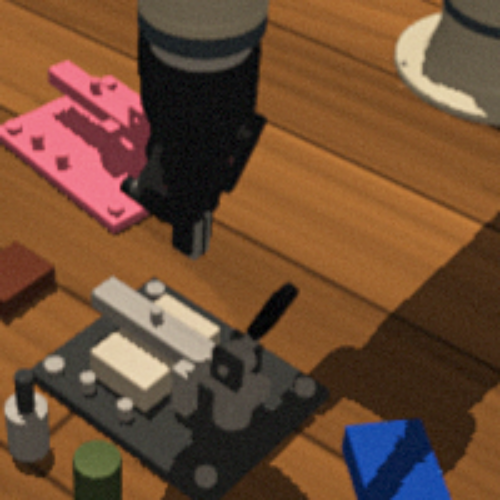

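The strap now lies across the stone. The lever handle runs from (250,335) to (295,287) in the crop, so I'll estimate its angle.

```bash
python3 -c "
from h import *
im=load('s6')
f=np.load('fix.npz');th=f['th'];o=f['o'];Rf=np.array([[np.cos(th),-np.sin(th)],[np.sin(th),np.cos(th)]])
W=lambda x,y,z:np.r_[Rf@np.array([x,y])/1e3+o,z/1e3]
for p in [.2,.4,.6,.8,1.0]: print(p,[((proj(im,W(0,50+r*np.sin(p),76+r*np.cos(p)))[0]-[260,150])*2.5).round() for r in (45,100)])
print(((proj(im,ctrl.read_state()['eef_pos']+[0,0,.02])[0]-[260,150])*2.5).round())"
```

```text
0.2 [array([250., 323.]), array([267., 275.])]
0.4 [array([259., 332.]), array([289., 295.])]
0.6 [array([267., 342.]), array([308., 318.])]
0.8 [array([274., 352.]), array([325., 343.])]
1.0 [array([279., 363.]), array([337., 368.])]
[191. 250.]
```

The lever is at about 0.4 rad, so it is still up, and the tip offset is confirmed by the image (tip at (191,250)). I'll push along the lever's arc.

```bash
python3 -m jog '[[20,-1,0,0],[40,-1,2,0],[54,-1,3,0],[62,-1,5,0],[68,-1,7,0],[73,-1,9,0],[78,-1,12,0],[83,-1,15,0],[88,-1,19,0],[92,-1,23,0]]'; python3 go.py " 0,103,104" " 0,111,90" " 0,117,75" " 0,118,68"
```

```text
time: 16.18
eef_pos: [0.5888, 0.1253, 0.1133]
ee_rot: [-2.276, -2.166, -0.002]
contact_force: [-1.4, -1.4, 5.3]
gripper_width: -0.0004
grip_force: 2.3
t 16.175 fix pos [-0.4 95.1] z 113.3 F(fix) [-1.3 -1.5] 5.3
roll to align -1.5638510320141075
 0,103,104 [7.9 0.4 9.3]
 0,111,90 [15.9  0.5 23.3]
 0,117,75 [21.8  0.5 38.3]
 0,118,68 [22.8  0.5 45.3]
```

```bash
python3 -m jog '[[4,0,4,0],[8,0,9,0],[12,0,16,0],[16,0,23,0],[19,0,30,0],[21,0,36,0],[22,0,40,0],[22,0,42,0],[22,0,42,0]]'; python3 go.py; for i in 1 2 3; do python3 -m jog '[[0,0,1,0],[0,0,2,0],[0,0,2,0]]' | egrep 'eef|contact'; done; python3 go.py
```

```text
time: 17.3
eef_pos: [0.5902, 0.1479, 0.0713]
ee_rot: [-2.275, -2.166, -0.004]
contact_force: [0.7, 1.9, 3.3]
gripper_width: 0.0003
grip_force: 1.6
t 17.3 fix pos [ -0.3 117.8] z 71.3 F(fix) [0.6 1.9] 3.3
roll to align -1.5632956920239316
eef_pos: [0.5902, 0.1476, 0.0696]
contact_force: [0.0, 3.8, 5.0]
eef_pos: [0.5902, 0.1476, 0.0676]
contact_force: [-0.0, 3.5, 4.8]
eef_pos: [0.5903, 0.1477, 0.0669]
contact_force: [-2.4, 3.2, 10.3]
t 18.425 fix pos [ -0.2 117.5] z 66.9 F(fix) [-2.6  3.1] 10.3
roll to align -1.5635081644098907
```

One more push to make sure it is at the hard limit, then retreat straight up.

```bash
python3 -m jog '[[0,0,1,0],[0,0,2,0],[0,0,2,0],[0,0,2,0]]' | egrep 'eef|contact'; python3 -m jog '[[0,0,-10,0],[0,0,-40,0],[0,0,-80,0],[0,0,-120,0],[-50,-50,-150,0],[-50,-110,-150,0],[-50,-160,-150,0],[-50,-160,-150,0]]'; python3 -c "
from h import *
a=grab('scene','s7')['color'][200:370,250:450];b=grab('top','t7')['color'][160:330,200:400]
c=np.hstack([cv2.resize(a,(400,340)),cv2.resize(b,(400,340))]);cv2.imwrite('pics/c7.png',c[:,:,::-1])"
```

```text
eef_pos: [0.5905, 0.1478, 0.0667]
contact_force: [-5.9, 2.5, 17.1]
time: 19.92
eef_pos: [0.4247, 0.1043, 0.2131]
ee_rot: [2.276, 2.165, 0.0]
contact_force: [0.5, 0.7, -0.2]
gripper_width: 0.0002
grip_force: 0.0
```

View pics/c7.png

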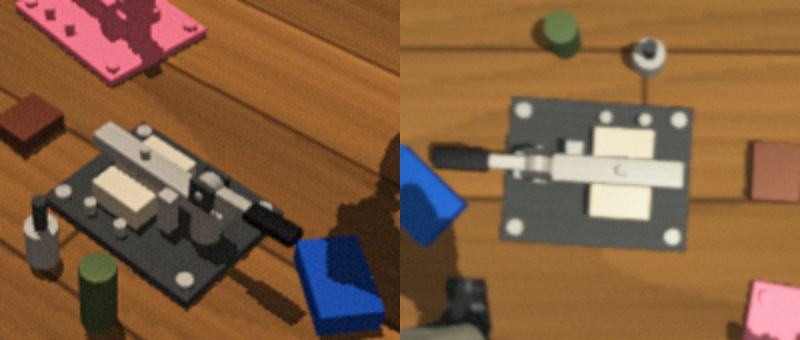

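The strap lies straight across the stone and the lever is fully down and level (handle at (460,158) in the top crop). The stone and loose pieces haven't moved, and the robot is clear, so I'm handing in.

```bash
python3 -c "
from bench import ctrl
print(ctrl.hand_in())"
```

```text
the job is handed in; nothing more can be done
None
```

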